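# Lock the sign-in tablet's swivel stand with its index pin

## Task

Take the red-knobbed lock pin out of the pen block and lock the tablet stand so that it no longer swivels: put the pin through the hole in the swivel plate until its tip rests on the base, then, pressing lightly, swing the plate round with it until the tip finds one of the index holes hidden in the base, and push it fully home, collar down on the plate. Work gently, never forcing the pin or the locked swivel, leave the other things where they are, and let go of the pin at the end.

Things in the scene. Friction and masses are not known exactly. Their poses are not given: they have to be found in the camera images.
- pin_knob (a point): Centre of the lock pin's red knob (upright ribbed cylinder, 24 mm across, 26 mm tall), to be gripped from above; z up the pin. Below the knob: dark neck 14 mm across, 14 mm long; steel collar 18 mm across, 3 mm thick; steel shank 10 mm across, 26 mm long, with a ball nose. Knob centre is 30 mm above the collar's underside and 56 mm above the tip. At the start it stands upright in the pen block.
- pin_tip (a point): Lowest point of the lock pin's ball nose, on the pin's axis, 56 mm below the knob's centre; z up the pin.
- lock_pin: The whole lock pin, 69 mm long, about 90 g; origin at its tip, z up the pin.
- lock_hole (a point): Hole, 11 mm across, in the white swivel plate (8 mm thick), behind the tablet, 78 mm from the swivel axis; the point is its centre at the plate's top, 31 mm above the table. x points to the axis, z up; turns with the plate. The base's flat top is 9 mm below this point: a pin resting on it has its knob centre 47 mm above this point, fully home 30 mm above it.
- swivel_axis (a point): Centre of the round swivel plate (200 mm across) at its top, on the upright turning axis; axes as the hole's. The plate turns both ways by more than 90 degrees, about 2.6 N at the hole moves it, and it stays where left. On it a tablet 205 mm wide faces away from the hole, leaning back towards the hole; its top is 155 mm above the table, 85 mm short of the hole.
- stand: The whole stand; origin under the centre of its round dark base (200 mm across, 22 mm high, fixed to the table). Under the plate the base has 8 chamfered index holes, 12 mm across, 20 mm deep, 78 mm from the axis, 45 degrees apart. They cannot be seen; the yaw given here does not tell where they are. None is under the plate's hole at the start; turning 37 degrees either way meets one.
- pen_block: Wooden block 80 x 140 x 45 mm (x, y, z), 0.7 kg; origin at the centre of its underside. The pin stands in a hole (13 mm across, 36 mm deep) 45 mm from the centre towards -y, its collar on the block's top; three pens stand near the +y end, up to 138 mm above the table, at least 75 mm from the pin.
- sanitizer: White pump bottle, 65 mm across, 165 mm tall; origin at its underside. Bystander.
- mug: Blue mug, 80 mm across, 92 mm tall; origin at its underside. Bystander.
- card_box: Red card-game box 66 x 96 x 24 mm; origin at the centre of its underside. Bystander.
Things that resemble listed ones, but are neither listed nor needed, are in the scene too. There is more than one size of the lock_pin; the job needs the smallest.

How it is judged:
By the outcome, as a careful person would: the job done as asked, in the order asked, and still so for the second after the job is handed in, with the robot touching nothing.
It also fails if it takes over 51 s, if anything falls off the work surface, if the arm or the gripper's body presses on something with over 40 N, if the wrist force passes 120 N, or if a joint passes its speed limit or range.

## Robot

A 6-joint arm with a two-finger parallel gripper is mounted at the origin on the work surface. World frame = base frame: x ahead of the robot, y to its left, z up, the work surface at z = 0. Lengths are in m, angles in rad, forces in N, time in s.
With the tool pointing down it reaches from about 0.25 to 0.775 m from the base axis. Payload 4 kg.
Tool frame: the origin (TCP) lies at the very end of the fingers, on their centre line; the grasp point (between the pads) lies 19 mm behind it; z points along the fingers, y is the line along which they close (so a half turn about z gives the same grasp; the last joint's range is limited). The gripper opens to 94 mm and grips with 3 to 60 N. Pads are 16 mm wide; open, the fingers measure 119 mm over their backs; the gripper's body (75 mm by 177 mm) begins 78 mm behind the grasp point.
Start: joints at [-1.211, 0.087, 1.371, -0, 1.684, -0.103], TCP at [0.246, -0.492, 0.206] pointing down, gripper open.
Joint ranges: [-3.1, 3.1], [-0.76, 2.03], [0.27, 2.55], [-1.08, 4.22], [0.17, 2.65], [-2.57, 2.57]. Speed limits (rad/s): [2.79, 2.79, 3.14, 3.14, 3.14, 3.14].

## Interface

Orientations are given as [roll, pitch, yaw] about the fixed x, y, z axes, in that order (R = Rz(yaw) Ry(pitch) Rx(roll)).
In Python, from bench import robot gives the robot as it stands. The module is installed in compiled form; this text tells all that it offers.
- The arm moves only by the tool move_arm, never from a script. Its argument "deltas" is one flat list of numbers, 7 for each row, row after row: the turn, a rotation vector about the tool's x, y, z in rad, then the shift along the tool's x, y, z in cm, then the closure, from -1 (fully open) to 1 (shut). A call has 1 to 8 rows; each row is the pose to reach, as a shift and turn from the pose commanded when the call began, along the tool's axes at that moment; what a row does not reach only later rows make up. A row lasts 1/10 s, in which the tool goes at most 50 mm and 8.59 degrees, less where a joint would pass 70% of its speed; a pose out of reach is approached as far as the arm can. A call with a gripper value outside its range is refused whole. The fingers move at their own pace and stop on an object; the grip force is fixed at half the most. Time passes only in rows, so rows that repeat a pose let the fingers close. It gives the time, the measured TCP pose, the force, the opening and the grip force at its end, in the units of the state.
- robot.get_obs(): the state, without advancing time (a new reading comes with each control period).
- robot.snapshot(name): name is "side" or "top" or "wrist"; returns a dict with "image" (420x560x3 uint8, red, green, blue), "depth" (420x560 float32, m along the optical axis (not along the pixel's ray), 0 where there is no reading), "fov_y" (degrees; the focal length in pixels is half the picture's height over the tangent of half this angle, whatever the lens; pixels are square), "cx", "cy" (the principal point, pixels), "origin" and "orientation" of the camera in the world; the wrist camera has in their place "T_tool_cam" (4x4, takes a point from camera to tool coordinates, whose origin is the TCP and whose axes are the flange's). Camera axes: x right, y up, looking along -z (the intrinsics and any distortion apply to the point x, -y, -z); pixel columns grow to the right and rows downward; lengths in m; the calibration is good to about 2 mm. A picture is of the moment at which its call begins: read the wrist's pose just before it.
- robot.close_job(): hands the job in; it is judged then, once.
The state is a dict: "time": time; "joint_positions": joint angles; "qvel": joint speeds; "joint_torque": joint torques, N m; "tool_pos": TCP position; "ee_rot": TCP orientation; "wrist_force": force on the tool from outside, world axes, zero at the start; "wrist_torque": the same for the moment, N m; "width": finger opening in m; "finger_force": force on a finger pad.
Only numpy, scipy, OpenCV 4.12 (cv2) and the standard library are available. Lean on these libraries where they do the work, as an engineer would, in place of code of your own. Each camera call takes 0.05 s, during which the arm holds its last target. There are 200 camera calls.

## Working session

There is one attempt and no reset: what is moved stays moved. The work goes in short steps, Python scripts to look and compute and a tool call to move; the robot and the scene stay as the last step left them, time stands still between calls to the robot, and variables do not carry over. Pictures are saved under pics/ and viewed, at most 10 in all, crops included, and the job is handed in when it is done.

Besides the shell and the picture viewer there is one more tool, called in YAML: its name, and indented under it one key for each argument. move_arm: Moves the arm, as the interface text tells. Its arguments: {"type":"object","properties":{"deltas":{"type":"array","items":{"type":"number"}}},"required":["deltas"]}

```bash
mkdir -p pics; cat > h.py <<'E'
import numpy as np, cv2
from scipy.spatial.transform import Rotation as R
from bench import robot
def snap(n,save=None):
    o=robot.get_obs(); s=robot.snapshot(n)
    if n=="wrist":
        T=np.eye(4);e=np.array(o["ee_rot"]);T[:3,:3]=R.from_euler('xyz',e).as_matrix() if e.shape==(3,) else e
        T[:3,3]=o["tool_pos"]; s["T"]=T@np.array(s["T_tool_cam"])
    else:
        T=np.eye(4);e=np.array(s["orientation"]);T[:3,:3]=R.from_euler('xyz',e).as_matrix() if e.shape==(3,) else e
        T[:3,3]=s["origin"]; s["T"]=T
    s["f"]=210/np.tan(np.radians(s["fov_y"])/2)
    if save: cv2.imwrite("pics/"+save,s["image"][:,:,::-1])
    return s
def ray(s,u,v):
    d=np.array([(u-s["cx"])/s["f"],-(v-s["cy"])/s["f"],-1.]); return s["T"][:3,3],s["T"][:3,:3]@d
def onz(s,u,v,z):
    o,d=ray(s,u,v); return o+d*(z-o[2])/d[2]
def pt(s,u,v):
    o,d=ray(s,u,v); return o+d*s["depth"][int(round(v)),int(round(u))]
E
python3 - <<'E'
from h import *
for n in("top","side"):
    s=snap(n,n+"0.png"); print({k:v for k,v in s.items() if k not in("image","depth","T")}); print(s["depth"].max())
print(robot.get_obs())
E
```

```text
{'fov_y': 56.03226412810646, 'cx': 286.45650657300956, 'cy': 210.47068694257965, 'origin': array([ 0.47282909, -0.02701004,  0.89126481]), 'orientation': array([ 0.07815928,  0.01475742, -1.59259947]), 'f': np.float64(394.68443222405205)}
1.7507045
{'fov_y': 43.71954499768298, 'cx': 276.9167311118189, 'cy': 210.60327363726853, 'origin': array([0.06317585, 0.78799867, 1.01318587]), 'orientation': array([ 0.79071484,  0.01025295, -2.63333043]), 'f': np.float64(523.4530796057248)}
3.966987
{'time': 0.1, 'joint_positions': array([-1.21109887e+00,  8.78755030e-02,  1.37206564e+00, -1.55450591e-05,
        1.68357596e+00, -1.03139641e-01]), 'qvel': array([-0.00051096, -0.00050957, -0.00183065,  0.00127433, -0.000637  ,
       -0.00147717]), 'joint_torque': array([ 1.78390474e-03, -3.41254985e+01, -3.03300333e+01,  7.18634902e-02,
        3.04464076e-02, -9.35034655e-05]), 'tool_pos': array([ 0.24537209, -0.49170144,  0.20444327]), 'ee_rot': array([-3.13967684e+00, -1.82767777e-04,  4.62835187e-01]), 'wrist_force': array([-0.59434152, -0.57319566, -0.03095199]), 'wrist_torque': array([ 0.02927942, -0.0227839 ,  0.02981414]), 'finger_force': 0.0, 'width': 0.0941971923539648}
```

View pics/top0.png

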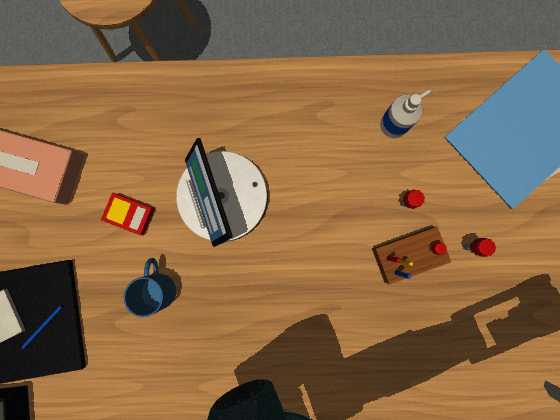

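View pics/side0.png

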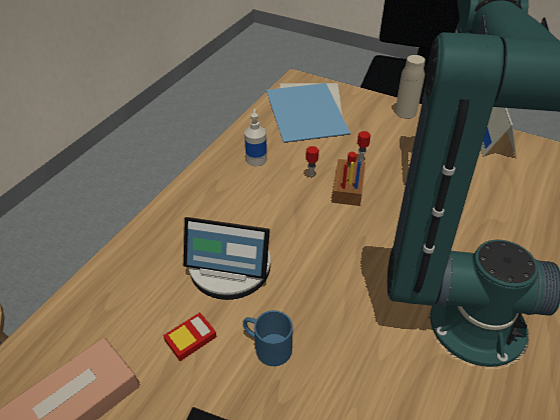

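The top view shows the pen block with its small pin at about (439,248) and two larger look-alike pins at (414,198) and (484,246). The stand is at about (222,196) with its hole at (255,184). The side view agrees with this layout.

```bash
python3 - <<'E'
from h import *
s=snap("top"); im=s["image"]; hsv=cv2.cvtColor(im,cv2.COLOR_RGB2HSV)
red=((hsv[...,0]<6)|(hsv[...,0]>174))&(hsv[...,1]>180)&(hsv[...,2]>90)
n,l,st,c=cv2.connectedComponentsWithStats(red.astype(np.uint8))
for i in range(1,n):
    if st[i,4]>40: print("red",st[i],c[i],onz(s,*c[i],0.085),pt(s,*c[i]))
d=s["depth"]
# hole
g=cv2.cvtColor(im,cv2.COLOR_RGB2GRAY)
sub=g[175:194,246:265]<90; n,l,st,c=cv2.connectedComponentsWithStats(sub.astype(np.uint8))
for i in range(1,n): print("hole",st[i],c[i]+[246,175],onz(s,*(c[i]+[246,175]),.031))
# plate points by depth: height map
v,u=np.mgrid[110:270,150:300]; 
P=np.array([[pt(s,a,b) for a,b in zip(x,y)] for x,y in zip(u,v)])
m=(abs(P[...,2]-.031)<.006)&(g[110:270,150:300]>60)
pts=P[m]
print(m.sum(), np.median(pts[:,2]))
cn,_=cv2.findContours(m.astype(np.uint8),cv2.RETR_EXTERNAL,cv2.CHAIN_APPROX_NONE)
cc=max(cn,key=cv2.contourArea)[:,0,:]+[150,110]
q=np.array([onz(s,a,b,.031) for a,b in cc])[:,:2]
from scipy.optimize import least_squares
r=least_squares(lambda p:np.hypot(*(q-p[:2]).T)-.1,[q[:,0].mean(),q[:,1].mean()],loss='soft_l1',f_scale=.002)
print("axis",r.x,np.median(abs(r.fun)))
# block
blk=(hsv[220:290,370:455,0]<20)&(hsv[220:290,370:455,2]<150)&(hsv[220:290,370:455,1]>100)
v,u=np.mgrid[220:290,370:455]
P=np.array([[pt(s,a,b) for a,b in zip(x,y)] for x,y in zip(u,v)]); mb=(abs(P[...,2]-.045)<.008)
rc=cv2.minAreaRect(P[mb][:,:2].astype(np.float32)*1000); print("block",rc)
E
```

```text
red [406 190  19  18 233] [415.27896996 198.0472103 ] [ 0.55565014 -0.28037627  0.085     ] [ 0.55436873 -0.27645619  0.09747451]
red [101 193  50  42 599] [127.31218698 214.02838063] [0.53640349 0.31147738 0.085     ] [0.54119512 0.33698932 0.02423149]
red [478 238  18  19 236] [486.48728814 246.89830508] [ 0.45317652 -0.41878907  0.085     ] [ 0.45358317 -0.41068241  0.10168315]
red [434 242  13  13 114] [440.09649123 248.3245614 ] [ 0.45231854 -0.32549624  0.085     ] [ 0.45234932 -0.3250484   0.0862097 ]
hole [16  0  3  5  9] [263.44444444 176.44444444] [0.61681857 0.03326974 0.031     ]
hole [ 7  7  4  5 16] [254.5 184. ] [0.60050634 0.05325724 0.031     ]
hole [18  6  1  1  1] [264. 181.] [0.60666311 0.03222062 0.031     ]
4239 0.03106716352981187
axis [0.57621413 0.12855241] 0.0011404064188386132
block ((438.39483642578125, -282.453125), (80.54396057128906, 141.29934692382812), 18.55805206298828)
```

move_arm:
  deltas: [0,0,-0.15,5,-1.1,0.5,-1,0,0,-0.3,10,-2.2,1,-1,0,0,-0.45,15,-3.3,1.5,-1,0,0,-0.6,20,-4.4,2,-1,0,0,-0.75,24,-5.2,2.4,-1,0,0,-0.9,25.9,-5.65,2.4,-1,0,0,-1.05,25.9,-5.65,2.4,-1,0,0,-1.2,25.9,-5.65,2.4,-1]

```text
time: 0.95
tool_pos: [0.4527, -0.3248, 0.1808]
ee_rot: [-3.141, -0.001, 1.671]
wrist_force: [0.2, 0.5, 0.2]
width: 0.0937
finger_force: 0.0
```

move_arm:
  deltas: [0,0,-0.12,0,0,0,-1,0,0,-0.23,0,0,0,-1,0,0,-0.23,0,0,0,-1,0,0,-0.23,0,0,0,-1]

```text
time: 1.35
tool_pos: [0.452, -0.3259, 0.1812]
ee_rot: [-3.141, -0.0, 1.891]
wrist_force: [-0.3, -0.2, -0.8]
width: 0.0938
finger_force: 0.0
```

```bash
python3 - <<'E'
from h import *
o=robot.get_obs(); print(o["tool_pos"],o["ee_rot"],o["joint_positions"],o["time"],o["wrist_force"])
s=snap("wrist","w1.png"); print(s["T"],s["fov_y"],s["T_tool_cam"])
im=s["image"]; hsv=cv2.cvtColor(im,cv2.COLOR_RGB2HSV)
red=((hsv[...,0]<6)|(hsv[...,0]>174))&(hsv[...,1]>150)&(hsv[...,2]>60)
n,l,st,c=cv2.connectedComponentsWithStats(red.astype(np.uint8))
for i in range(1,n):
    if st[i,4]>200: print("red",st[i],c[i],onz(s,*c[i],0.085),pt(s,*c[i]))
E
```

```text
[ 0.45196225 -0.32586178  0.1811587 ] [-3.14130082e+00 -4.76320930e-04  1.89050232e+00] [-7.26425582e-01  1.09556938e-01  1.39444106e+00 -1.40141033e-05
  1.63815310e+00 -1.04613259e+00] 1.35 [-0.32438437 -0.16776424 -0.82057457]
[[ 9.49325872e-01 -3.04459763e-01 -7.80041054e-02  4.27914844e-01]
 [ 3.14293157e-01  9.19269666e-01  2.36987538e-01 -2.57340746e-01]
 [-4.46361796e-04 -2.49494558e-01  9.68376098e-01  3.60213749e-01]
 [ 0.00000000e+00  0.00000000e+00  0.00000000e+00  1.00000000e+00]] 60.49653960978543 [[ 5.81205971e-06  9.68257244e-01  2.49955814e-01  7.26920014e-02]
 [ 9.99999988e-01 -4.42527086e-05  1.48169972e-04 -1.34581492e-03]
 [ 1.54527871e-04  2.49955811e-01 -9.68257233e-01 -1.79020060e-01]
 [ 0.00000000e+00  0.00000000e+00  0.00000000e+00  1.00000000e+00]]
red [287  65  17  23 247] [294.75303644  75.2145749 ] [ 0.43232605 -0.22741665  0.085     ] [ 0.43164457 -0.23203954  0.12751697]
red [ 391  165   60   52 2274] [420.34784521 189.97757256] [ 0.55289469 -0.27647509  0.085     ] [ 0.54609346 -0.27543383  0.09997675]
red [261 188  33  35 845] [277.17869822 205.25325444] [ 0.45079623 -0.3232333   0.085     ] [ 0.45068877 -0.32292385  0.08629246]
red [ 223  274   45   51 1830] [245.67103825 300.57103825] [ 0.45171652 -0.41056517  0.085     ] [ 0.4503826  -0.401978    0.10042383]
```

View pics/w1.png

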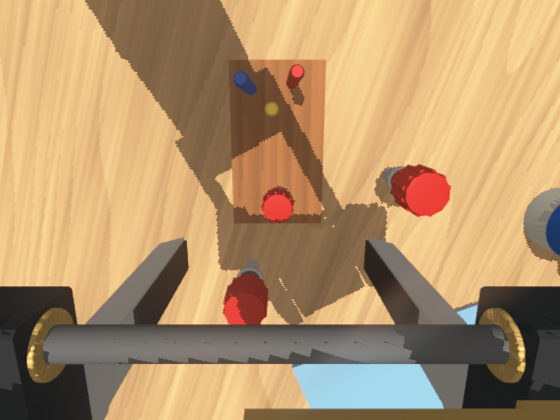

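The wrist view shows the target pin's knob at (277,207), centred between the fingers, with the block aligned to them. I'll descend and grip.

move_arm:
  deltas: [0,0,0,0.1,0,3,-1,0,0,0,0.1,0,6,-1,0,0,0,0.1,0,9,-1,0,0,0,0.1,0,11,-1,0,0,0,0.1,0,12,-1,0,0,0,0.1,0,12.5,-1,0,0,0,0.1,0,12.5,-1,0,0,0,0.1,0,12.5,0]

```text
time: 2.2
tool_pos: [0.4525, -0.3257, 0.0579]
ee_rot: [3.14, 0.002, 1.892]
wrist_force: [-0.1, -0.2, 0.1]
width: 0.0888
finger_force: 0.0
```

move_arm:
  deltas: [0,0,0,0,0,0,0.3,0,0,0,0,0,0,0.5,0,0,0,0,0,0,0.8,0,0,0,0,0,0,1,0,0,0,0,0,0,1,0,0,0,0,0,0,1,0,0,0,0,0,0,1]

```text
time: 2.9
tool_pos: [0.4517, -0.325, 0.0565]
ee_rot: [-3.142, 0.0, 1.893]
wrist_force: [-0.3, -0.6, 0.0]
width: 0.0331
finger_force: 0.0
```

move_arm:
  deltas: [0,0,0,0,0,0,1,0,0,0,0,0,0,1,0,0,0,0,0,0,1,0,0,0,0,0,0,1]

```text
time: 3.3
tool_pos: [0.4518, -0.325, 0.0565]
ee_rot: [3.142, 0.0, 1.893]
wrist_force: [-0.8, 0.4, 0.4]
width: 0.0231
finger_force: 30.0
```

move_arm:
  deltas: [0,0,0,0,0,-1,1,0,0,0,0,0,-3,1,0,0,0,0,0,-6,1,0,0,0,0,0,-10,1,0,0,0,0,0,-13.5,1,0,0,0,0,0,-14.5,1,0,0,0,0,0,-14.5,1]

```text
time: 4.0
tool_pos: [0.4524, -0.3257, 0.2037]
ee_rot: [3.14, 0.004, 1.893]
wrist_force: [0.2, 0.6, -1.8]
width: 0.0238
finger_force: 30.0
```

move_arm:
  deltas: [0,0,0,1.5,2,0,1,0,0,0,4,6,0,1,0,0,0,7,10,0,1,0,0,0,11,14,0,1,0,0,0,15,18,0,1,0,0,0,19,22,0,1,0,0,0,23,25,0,1,0,0,0,26,26,0,1]

```text
time: 4.8
tool_pos: [0.6157, 0.0054, 0.1972]
ee_rot: [-3.136, -0.002, 1.892]
wrist_force: [0.7, 0.8, -0.5]
width: 0.0234
finger_force: 30.0
```

move_arm:
  deltas: [0,0,0,0.8,0.1,1,1,0,0,0,1.2,0.1,2.5,1,0,0,0,1.2,0.1,4,1,0,0,0,1.2,0.1,5,1,0,0,0,1.2,0.1,5,1,0,0,0,1.2,0.1,5,1]

```text
time: 5.4
tool_pos: [0.613, 0.0138, 0.151]
ee_rot: [-3.141, -0.0, 1.891]
wrist_force: [0.9, -0.3, -0.7]
width: 0.0232
finger_force: 30.0
```

```bash
python3 - <<'E'
from h import *
o=robot.get_obs(); print(o["tool_pos"],o["ee_rot"],o["time"],o["wrist_force"],o["width"],o["finger_force"])
s=snap("wrist","w2.png"); np.savez("w2.npz",**s)
# predicted hole pixel
for P in ([.6005,.0533,.031],[.5762,.1286,.031]):
    q=np.linalg.inv(s["T"])@np.r_[P,1]; print(s["cx"]+s["f"]*q[0]/-q[2], s["cy"]-s["f"]*q[1]/-q[2])
E
```

```text
[0.61300075 0.01382761 0.15102615] [-3.14084365e+00 -5.27581776e-05  1.89069533e+00] 5.4 [ 0.89020878 -0.29726518 -0.71459833] 0.023247639147344474 29.999688863754272
278.19461064769297 152.85906745579356
279.164622391149 49.64326252612838
```

View pics/w2.png

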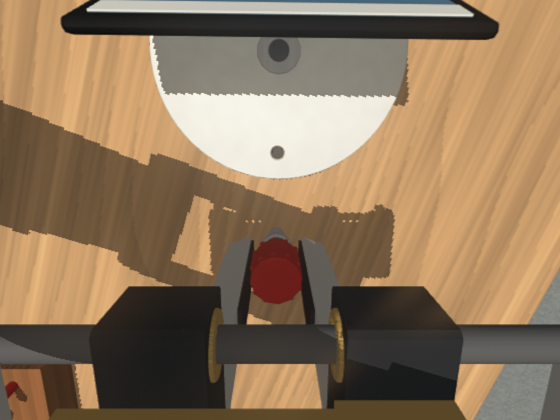

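The hole shows at (277,152), within a pixel of the prediction, and the axis boss is at (279,50). The knob in the jaws is at (276,271). Next I'll measure the knob and hole in the same frame.

```bash
python3 - <<'E'
from h import *
s=dict(np.load("w2.npz")); im=s["image"]; hsv=cv2.cvtColor(im,cv2.COLOR_RGB2HSV); g=cv2.cvtColor(im,cv2.COLOR_RGB2GRAY)
o=robot.get_obs(); Rm=R.from_euler('xyz',o["ee_rot"]).as_matrix(); tp=o["tool_pos"]
tl=lambda p:Rm.T@(p-tp)*1000
sub=(g[140:166,264:292]<150).astype(np.uint8); n,l,st,c=cv2.connectedComponentsWithStats(sub)
i=1+np.argmax(st[1:,4]); h=c[i]+[264,140]; H=onz(s,*h,.031); print("hole",st[i],h,H,tl(H))
red=((hsv[...,0]<6)|(hsv[...,0]>174))&(hsv[...,1]>150)&(hsv[...,2]>40); red[:220]=0;red[:,:200]=0
n,l,st,c=cv2.connectedComponentsWithStats(red.astype(np.uint8)); i=1+np.argmax(st[1:,4]); print(st[i],c[i])
# top face: brightest red? bounding-circle of the lower part
v,u=np.where(l==i)
for vv in range(240,305,6): 
    w=u[v==vv]; print(vv,w.min() if len(w) else 0,w.max() if len(w) else 0, s["depth"][vv,276], tl(pt(s,276,vv)))
# steel below knob
print(tl(onz(s,276.5,232,tp[2]-.02)))
E
```

```text
hole [  7   6  13  13 137] [277. 152.] [0.5993413  0.05365874 0.031     ] [ 42.13928352  -1.03293749 120.90745957]
[ 250  238   53   66 2753] [275.67889575 271.37704323]
240 270 286 0.1781715 [12.16375205 -1.73516898 -9.73034059]
246 260 292 0.17029038 [ 12.08808016  -1.72718223 -17.88816704]
252 253 297 0.16445541 [ 11.50700071  -1.72122476 -24.06323548]
258 252 299 0.158738 [ 11.06866687  -1.71539836 -30.08014575]
264 251 300 0.15954277 [  8.18271494  -1.71596975 -29.99243348]
270 250 301 0.15953098 [  5.61350007  -1.71574104 -30.66634457]
276 250 301 0.16018747 [  2.75341044  -1.71616446 -30.72509201]
282 250 301 0.16110376 [ -0.24528545  -1.71683927 -30.55125865]
288 253 301 0.16190417 [ -3.21930956  -1.71739882 -30.49072383]
294 255 295 0.16327865 [ -6.49714697  -1.71851404 -29.91563759]
300 263 288 0.16394004 [ -9.4625255   -1.71893355 -29.99644126]
[ 6.40026246 -1.47594447 19.99568457]
```

move_arm:
  deltas: [0,0,0,2,0.1,0,1,0,0,0,4,0.1,1,1,0,0,0,4.2,0.1,3,1,0,0,0,4.2,0.1,5,1,0,0,0,4.2,0.1,6.5,1,0,0,0,4.2,0.1,7.1,1,0,0,0,4.2,0.1,7.1,1,0,0,0,4.2,0.1,7.1,1]

```text
time: 6.25
tool_pos: [0.6016, 0.0551, 0.0815]
ee_rot: [3.14, 0.001, 1.892]
wrist_force: [-0.1, -1.1, -0.5]
width: 0.0233
finger_force: 30.0
```

```bash
python3 - <<'E'
from h import *
o=robot.get_obs(); print(o["tool_pos"],o["ee_rot"],o["time"],o["wrist_force"],o["joint_positions"])
s=snap("wrist"); t=snap("top"); 
a=cv2.resize(s["image"][90:330,140:420],(700,600)); 
b=cv2.resize(t["image"][150:250,190:290],(600,600),interpolation=cv2.INTER_CUBIC)
cv2.imwrite("pics/w3.png",cv2.resize(np.hstack([a,b]),(800,369))[:,:,::-1])
E
```

```text
[0.60164554 0.05509016 0.08154041] [3.13985980e+00 6.43286964e-04 1.89238832e+00] 6.25 [-0.05638697 -1.05168103 -0.46701006] [-2.47599618e-03  2.58952397e-01  1.42080730e+00 -5.83753348e-05
  1.45998546e+00 -3.24062150e-01]
```

View pics/w3.png

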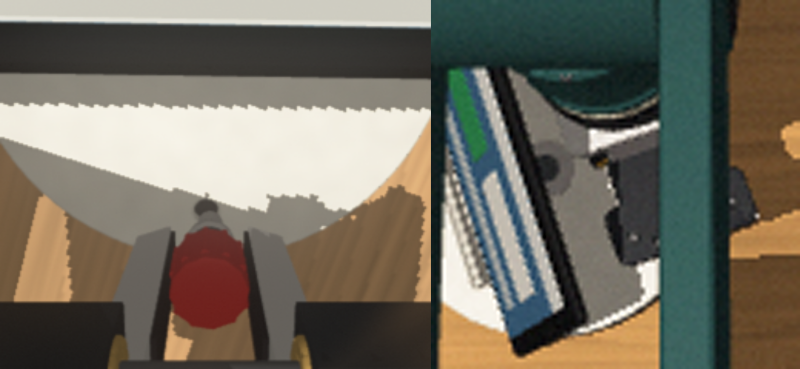

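The close-up shows the hole just ahead of the shank at crop (206,207), in line with the knob. I'll lower the pin slowly and watch the force.

move_arm:
  deltas: [0,0,0,0,0,0.3,1,0,0,0,0,0,0.6,1,0,0,0,0,0,0.8,1,0,0,0,0,0,0.8,1]

```text
time: 6.75
tool_pos: [0.6005, 0.0553, 0.0718]
ee_rot: [-3.141, -0.0, 1.893]
wrist_force: [-1.0, -0.8, -2.0]
width: 0.0234
finger_force: 30.0
```

```bash
python3 - <<'E'
from h import *
o=robot.get_obs(); print(o["tool_pos"],o["ee_rot"],o["time"],o["wrist_force"])
s=snap("wrist"); a=cv2.resize(s["image"][150:310,180:380],(750,600),interpolation=cv2.INTER_CUBIC)
cv2.imwrite("pics/w4.png",a[:,:,::-1])
E
```

```text
[0.60048916 0.05534674 0.07184666] [-3.14054708e+00 -2.45310347e-04  1.89281043e+00] 6.75 [-1.02644209 -0.7548777  -1.97690095]
```

View pics/w4.png

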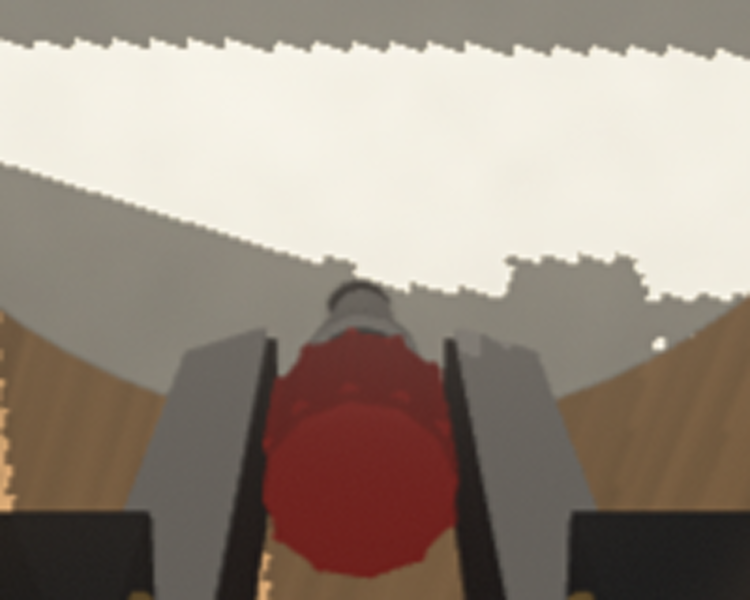

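The tip is lined up over the hole, with the rim visible around the shank at crop (361,285). Continuing down.

move_arm:
  deltas: [0,0,0,0,0,0.2,1,0,0,0,0,0,0.4,1,0,0,0,0,0,0.6,1,0,0,0,0,0,0.6,1]

```text
time: 7.2
tool_pos: [0.6006, 0.0552, 0.066]
ee_rot: [-3.141, 0.0, 1.893]
wrist_force: [0.2, -0.6, -1.0]
width: 0.0232
finger_force: 30.0
```

move_arm:
  deltas: [0,0,0,0,0,0.15,1,0,0,0,0,0,0.3,1,0,0,0,0,0,0.4,1,0,0,0,0,0,0.4,1]

```text
time: 7.6
tool_pos: [0.6006, 0.0546, 0.0622]
ee_rot: [-3.141, 0.001, 1.893]
wrist_force: [-0.4, -2.5, 0.0]
width: 0.0231
finger_force: 30.0
```

move_arm:
  deltas: [0,0,0,0,0,0.1,1,0,0,0,0,0,0.2,1,0,0,0,0,0,0.2,1]

```text
time: 7.9
tool_pos: [0.6007, 0.0548, 0.0602]
ee_rot: [-3.141, 0.001, 1.893]
wrist_force: [-1.2, -4.0, 0.1]
width: 0.0233
finger_force: 30.0
```

move_arm:
  deltas: [0,0,0,-0.1,0,0,1,0,0,0,-0.1,0,0.1,1,0,0,0,-0.1,0,0.1,1]

```text
time: 8.2
tool_pos: [0.6011, 0.0545, 0.0593]
ee_rot: [-3.141, -0.0, 1.893]
wrist_force: [-2.4, -2.4, 0.1]
width: 0.0236
finger_force: 30.0
```

move_arm:
  deltas: [0,0,0,-0.05,-0.1,0.05,1,0,0,0,-0.05,-0.1,0.1,1,0,0,0,-0.05,-0.1,0.1,1]

```text
time: 8.5
tool_pos: [0.601, 0.0542, 0.0591]
ee_rot: [3.14, -0.0, 1.893]
wrist_force: [-1.3, -1.1, 2.5]
width: 0.023
finger_force: 30.0
```

```bash
python3 - <<'E'
from h import *
o=robot.get_obs(); print(o["tool_pos"],o["ee_rot"],o["time"],o["wrist_force"],o["wrist_torque"])
s=snap("wrist"); a=cv2.resize(s["image"][150:310,180:380],(750,600),interpolation=cv2.INTER_CUBIC)
cv2.imwrite("pics/w5.png",a[:,:,::-1])
for v in range(255,306,6): print(v,pt(s,276,v))
E
```

```text
[0.60100908 0.05418886 0.05910829] [ 3.13962433e+00 -3.81080287e-04  1.89301408e+00] 8.5 [-1.29058404 -1.11636194  2.52028413] [-0.15200387  0.02865222  0.01903062]
255 [0.59590036 0.06534784 0.08931295]
261 [0.59662065 0.06318109 0.09064642]
267 [0.59754947 0.06040211 0.09046626]
273 [0.59852261 0.05749228 0.09005887]
279 [0.59937377 0.05494069 0.09052107]
285 [0.60010483 0.05274258 0.09174099]
291 [0.6012647  0.0492814  0.09037067]
297 [0.60230706 0.0461655  0.0898226 ]
303 [0.6032929  0.04321558 0.08967387]
```

View pics/w5.png

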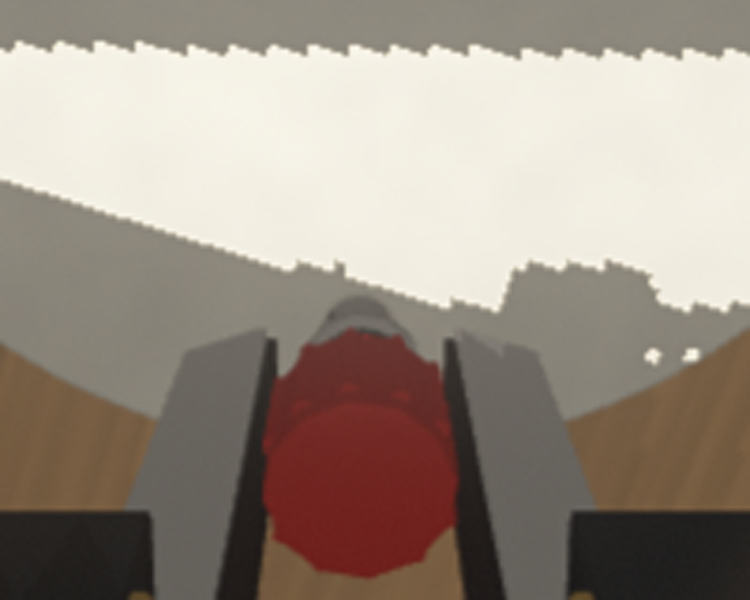

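The pin is in the plate hole with its tip on the base: the knob top measures 0.090 m against 0.091 expected, with a light upward force. Now I'll swing the plate in small arcs under a light press.

move_arm:
  deltas: [0,0,0,0,0,0.04,1,0,0,0.01,0,-0.08,0.04,1,0,0,0.02,0,-0.16,0.04,1,0,0,0.03,0,-0.24,0.04,1,0,0,0.04,0.01,-0.32,0.04,1,0,0,0.05,0.01,-0.39,0.04,1]

```text
time: 9.15
tool_pos: [0.5983, 0.053, 0.059]
ee_rot: [3.137, 0.0, 1.842]
wrist_force: [4.3, 2.4, 3.5]
width: 0.0238
finger_force: 30.0
```

move_arm:
  deltas: [0,0,0.01,0,-0.08,0.02,1,0,0,0.02,0,-0.16,0.03,1,0,0,0.03,0,-0.24,0.03,1,0,0,0.04,0.01,-0.32,0.03,1,0,0,0.05,0.01,-0.39,0.03,1]

```text
time: 9.65
tool_pos: [0.5947, 0.052, 0.0589]
ee_rot: [3.137, 0.0, 1.792]
wrist_force: [4.5, 2.0, 4.5]
width: 0.0234
finger_force: 30.0
```

move_arm:
  deltas: [0,0,0.01,0,-0.08,0.01,1,0,0,0.02,0,-0.16,0.01,1,0,0,0.03,0,-0.24,0.01,1,0,0,0.04,0.01,-0.32,0.01,1,0,0,0.05,0.01,-0.39,0.01,1]

```text
time: 10.15
tool_pos: [0.591, 0.0511, 0.0589]
ee_rot: [3.136, 0.0, 1.742]
wrist_force: [4.5, 2.2, 4.5]
width: 0.0232
finger_force: 30.0
```

move_arm:
  deltas: [0,0,0.01,0,-0.08,0.01,1,0,0,0.02,0,-0.16,0.01,1,0,0,0.03,0,-0.24,0.01,1,0,0,0.04,0.01,-0.32,0.01,1,0,0,0.05,0.01,-0.39,0.01,1]

```text
time: 10.65
tool_pos: [0.5873, 0.0505, 0.059]
ee_rot: [3.136, 0.0, 1.692]
wrist_force: [6.0, 1.5, 4.4]
width: 0.0235
finger_force: 30.0
```

move_arm:
  deltas: [0,0,0.01,0,-0.08,0,1,0,0,0.02,0,-0.16,0,1,0,0,0.03,0,-0.24,0,1,0,0,0.04,0.01,-0.32,0,1,0,0,0.05,0.01,-0.39,0,1]

```text
time: 11.15
tool_pos: [0.5835, 0.05, 0.0589]
ee_rot: [3.136, -0.0, 1.642]
wrist_force: [5.1, 1.9, 4.6]
width: 0.0234
finger_force: 30.0
```

move_arm:
  deltas: [0,0,0.01,0.02,-0.08,0,1,0,0,0.02,0.03,-0.16,0,1,0,0,0.03,0.03,-0.24,0,1,0,0,0.04,0.03,-0.32,0,1,0,0,0.05,0.04,-0.39,0,1]

```text
time: 11.65
tool_pos: [0.5796, 0.0499, 0.059]
ee_rot: [3.136, 0.0, 1.592]
wrist_force: [4.8, 0.4, 4.4]
width: 0.0233
finger_force: 30.0
```

move_arm:
  deltas: [0,0,0.01,0,-0.08,0,1,0,0,0.02,0,-0.16,0,1,0,0,0.03,0,-0.24,0,1,0,0,0.04,0.01,-0.32,0,1,0,0,0.05,0.01,-0.39,0,1]

```text
time: 12.15
tool_pos: [0.5757, 0.0498, 0.0589]
ee_rot: [3.136, 0.0, 1.542]
wrist_force: [5.1, 1.6, 3.8]
width: 0.0238
finger_force: 30.0
```

move_arm:
  deltas: [0,0,0.01,0.02,-0.08,0.01,1,0,0,0.02,0.02,-0.16,0.01,1,0,0,0.03,0.02,-0.24,0.01,1,0,0,0.04,0.03,-0.32,0.01,1,0,0,0.05,0.03,-0.39,0.01,1]

```text
time: 12.65
tool_pos: [0.5719, 0.05, 0.0589]
ee_rot: [3.136, 0.0, 1.492]
wrist_force: [6.0, 0.6, 3.9]
width: 0.0234
finger_force: 30.0
```

move_arm:
  deltas: [0,0,0.01,0,-0.08,0,1,0,0,0.02,0,-0.16,0,1,0,0,0.03,0,-0.24,0,1,0,0,0.04,0.01,-0.32,0,1,0,0,0.05,0.01,-0.39,0,1]

```text
time: 13.15
tool_pos: [0.5677, 0.0504, 0.0588]
ee_rot: [3.136, 0.0, 1.442]
wrist_force: [4.9, -0.4, 4.7]
width: 0.0232
finger_force: 30.0
```

move_arm:
  deltas: [0,0,0.01,0,-0.08,0.01,1,0,0,0.02,0,-0.16,0.01,1,0,0,0.03,0,-0.24,0.01,1,0,0,0.04,0.01,-0.32,0.01,1,0,0,0.05,0.01,-0.39,0.01,1]

```text
time: 13.65
tool_pos: [0.5608, 0.0513, 0.0561]
ee_rot: [-3.139, 0.001, 1.392]
wrist_force: [3.2, 0.9, -1.1]
width: 0.0236
finger_force: 30.0
```

move_arm:
  deltas: [0,0,0.01,0,-0.08,0,1,0,0,0.02,0,-0.16,0,1,0,0,0.03,0,-0.24,0,1,0,0,0.04,0.01,-0.32,0,1]

```text
time: 14.05
tool_pos: [0.5589, 0.0518, 0.0573]
ee_rot: [3.141, 0.0, 1.352]
wrist_force: [4.4, -0.1, -2.5]
width: 0.0237
finger_force: 30.0
```

The tip has dropped: z fell and the vertical force vanished. I'll relax the side force and then push down gently.

move_arm:
  deltas: [0,0,-0.01,0,0.08,0,1,0,0,-0.01,0,0.14,0.05,1,0,0,-0.01,0,0.14,0.15,1,0,0,-0.01,0,0.14,0.2,1]

```text
time: 14.45
tool_pos: [0.5601, 0.0517, 0.0555]
ee_rot: [-3.142, 0.0, 1.363]
wrist_force: [0.5, -0.0, 0.4]
width: 0.0234
finger_force: 30.0
```

Forces are near zero and the tool is at z 0.0555, 3.5 mm below the rest height. Pushing on down.

move_arm:
  deltas: [0,0,0,0,0,0.15,1,0,0,0,0,0,0.3,1,0,0,0,0,0,0.45,1,0,0,0,0,0,0.5,1]

```text
time: 14.85
tool_pos: [0.5604, 0.0517, 0.0505]
ee_rot: [3.141, -0.0, 1.363]
wrist_force: [1.5, 0.6, 2.3]
width: 0.0231
finger_force: 30.0
```

move_arm:
  deltas: [0,0,0,0,0.04,0.15,1,0,0,0,0,0.04,0.3,1,0,0,0,0,0.04,0.45,1,0,0,0,0,0.04,0.6,1,0,0,0,0,0.04,0.65,1]

```text
time: 15.35
tool_pos: [0.5606, 0.0516, 0.0437]
ee_rot: [3.141, 0.0, 1.363]
wrist_force: [1.1, -1.1, 1.8]
width: 0.0231
finger_force: 30.0
```

move_arm:
  deltas: [0,0,0,0,0.03,0.08,1,0,0,0,0,0.03,0.15,1,0,0,0,0,0.03,0.17,1,0,0,0,0,0.03,0.17,1]

```text
time: 15.75
tool_pos: [0.5607, 0.0516, 0.0424]
ee_rot: [-3.141, 0.0, 1.363]
wrist_force: [0.7, -0.1, 3.7]
width: 0.0234
finger_force: 30.0
```

move_arm:
  deltas: [0,0,0,0,0,0.03,1,0,0,0,0,0,0.06,1,0,0,0,0,0,0.06,1]

```text
time: 16.05
tool_pos: [0.5607, 0.0516, 0.0424]
ee_rot: [3.142, 0.0, 1.363]
wrist_force: [-1.1, 0.5, 6.3]
width: 0.0233
finger_force: 30.0
```

The height has stopped and the force is rising, so the collar is seated. I'll ease off, open and retreat.

move_arm:
  deltas: [0,0,0,0,0,-0.06,1,0,0,0,0,0,-0.06,0.2,0,0,0,0,0,-0.06,0,0,0,0,0,0,-0.06,0,0,0,0,0,0,-0.06,0,0,0,0,0,0,-0.06,0,0,0,0,0,0,-0.06,0,0,0,0,0,0,-0.06,0]

```text
time: 16.85
tool_pos: [0.5608, 0.0516, 0.0422]
ee_rot: [3.142, 0.0, 1.363]
wrist_force: [-0.7, -0.4, 0.8]
width: 0.0472
finger_force: 0.0
```

move_arm:
  deltas: [0,0,0,0,0,-1,0,0,0,0,0,0,-3,0,0,0,0,0,0,-6,0,0,0,0,0,0,-9,0,0,0,0,-2,0,-11,0,0,0,0,-5,0,-12,0,0,0,0,-6,0,-12,0,0,0,0,-6,0,-12,0]

```text
time: 17.65
tool_pos: [0.5483, -0.008, 0.1626]
ee_rot: [3.141, -0.0, 1.361]
wrist_force: [0.0, -0.6, 1.0]
width: 0.0471
finger_force: 0.0
```

```bash
python3 - <<'E'
from h import *
o=robot.get_obs(); print(o["tool_pos"],o["time"],o["width"])
s=snap("wrist","w6.png"); im=s["image"]; hsv=cv2.cvtColor(im,cv2.COLOR_RGB2HSV)
red=((hsv[...,0]<6)|(hsv[...,0]>174))&(hsv[...,1]>150)&(hsv[...,2]>60)
n,l,st,c=cv2.connectedComponentsWithStats(red.astype(np.uint8))
for i in range(1,n):
    if st[i,4]>200: print(st[i],c[i],pt(s,*c[i]))
E
```

```text
[ 0.54833436 -0.00799891  0.16257174] 17.65 0.047058350309873875
[259 114  32  33 748] [275.01737968 129.90775401] [0.55920887 0.05160377 0.07366976]
```

View pics/w6.png

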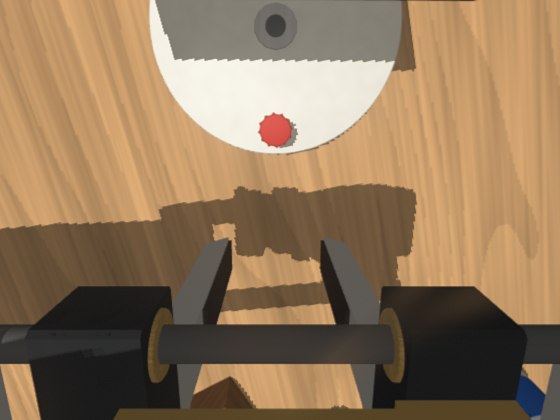

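The pin stands in the plate at (275,130). Its knob top measures 0.0737 m, against 0.074 when fully home, and the gripper is clear.

```bash
python3 -c "
from bench import robot
print(robot.close_job())"
```

```text
the job is handed in; nothing more can be done
None
```

The lock pin is fully home in an index hole, about 30 degrees round from the start, with its collar down on the plate; the gripper let go and moved clear, and the job was handed in at about 18 s.

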